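Rotate three mixed-up bento things onto their own stands

TASK

The three things on the wooden stands of the packing bench are mixed up: using the empty cork trivet to park one of them on the way, move each onto the middle of the stand that has its own shape - the oval tin on the oval stand and lying along it, the round spice jar on the round stand, and the square cup on the square stand. Keep the things upright, set them down rather than drop them, and leave the bowl, the fork and spoon set and the rice paddle where they are.

Things in the scene. Friction and masses are not known exactly. Their poses are not given: they have to be found in the camera images.
- tin_center (a point): closed oval aluminium bento tin, a solid with straight upright long sides and half-round ends: 110 mm long (its x axis), 60 mm wide (y; the straight part of each long side is 50 mm long), 44 mm high, about 0.2 kg. The point is its centre, 22 mm above its underside; z is up. It starts on the round stand.
- cup_center (a point): square pink hard silicone cup, open at the top, upright walls: 54 x 54 mm outside with sides along its x and y axes (fine upright ribs stand out 1 mm, to the eye only), walls 4 mm, 44 mm high, about 0.06 kg, rigid. The point is its centre, 22 mm above its underside; z is up. It starts on the oval stand.
- jar_center (a point): round glass spice jar with a black knob grinder top, 90 mm high: glass body 44 mm in diameter up to 60 mm above its underside, steel collar 41 mm in diameter, then the black knob, 39 mm in diameter, which does not turn; about 0.18 kg. The point is on its axis, 45 mm above its underside (on the glass); z is up. It starts on the square stand.
- oval_stand: oval wooden stand, 6 mm thick, flat without a rim, fixed to the worktop; its origin is the centre of its underside (on the worktop, z = 0), its top is 6 mm above that. 150 mm long (its x axis) and 96 mm wide (y). Home of the tin.
- round_stand: round wooden stand, 6 mm thick, flat without a rim, fixed to the worktop; its origin is the centre of its underside (on the worktop, z = 0), its top is 6 mm above that. 100 mm in diameter. Home of the jar.
- square_stand: square wooden stand, 6 mm thick, flat without a rim, fixed to the worktop; its origin is the centre of its underside (on the worktop, z = 0), its top is 6 mm above that. 96 x 96 mm, sides along its x and y axes. Home of the cup.
- trivet: rectangular cork trivet, the free parking spot, empty at the start: 150 mm (its x axis) by 115 mm (y), 6 mm thick, flat, fixed to the worktop; its origin is the centre of its underside (z = 0), its top is 6 mm above that.
- cutlery: bystander: yellow plastic fork and spoon in a white open case, 170 mm (its x axis) x 60 mm x 14 mm high, loose; origin at the centre of its underside. Not to be moved.
- bowl: bystander: small white ceramic bowl, 84 mm across the rim, 35 mm high, loose; origin at the centre of its underside. Not to be moved.
- paddle: bystander: wooden rice paddle lying flat, about 200 mm long along its x axis, loose, under 30 mm high; origin near its middle, on its underside. Not to be moved.
Mind the look-alikes: they are no part of the job. Of the things that look like the part that bears cup_center, the largest one is meant.

How it is judged:
On the way:
1. one of the three things stands on the cork trivet, let go, its centre within 50 mm of the trivet's (((horizontal distance between tin_center and trivet below 0.05 m and z of tin_center in the frame of trivet between 0.023 and 0.033 m and angle between tin_center's own z axis and vertical below 0.1 rad and linear speed of tin below 0.02 m/s and contact force between tin and the fingers below 0.05 N) or (horizontal distance between cup_center and trivet below 0.05 m and z of cup_center in the frame of trivet between 0.023 and 0.033 m and angle between cup_center's own z axis and vertical below 0.1 rad and linear speed of cup below 0.02 m/s and contact force between cup and the fingers below 0.05 N) or (horizontal distance between jar_center and trivet below 0.05 m and z of jar_center in the frame of trivet between 0.046 and 0.056 m and angle between jar_center's own z axis and vertical below 0.1 rad and linear speed of jar below 0.02 m/s and contact force between jar and the fingers below 0.05 N))), for 0.2 s.
At the end, for the whole second after the job is handed in: the tin stands on the oval stand with its long axis within 0.2 rad of the stand's, the jar on the round stand and the cup on the square stand; each centre is within 15 mm (horizontally) of its stand's centre and at its resting height within 5 mm, upright within 0.1 rad, let go and at rest (horizontal distance between tin_center and oval_stand below 0.015 m and z of tin_center in the frame of oval_stand between 0.023 and 0.033 m and angle between each of tin_center, jar_center, cup_center's own z axis and vertical below 0.1 rad and linear speed of each of tin, jar, cup below 0.02 m/s and contact force between each of tin, jar, cup and the fingers below 0.05 N and horizontal distance between jar_center and round_stand below 0.015 m and z of jar_center in the frame of round_stand between 0.046 and 0.056 m and horizontal distance between cup_center and square_stand below 0.015 m and z of cup_center in the frame of square_stand between 0.023 and 0.033 m and angle between the x axis of tin_center and the x axis of oval_stand, either way round below 0.2 rad); the robot touches nothing.
It fails at once if the bowl, the fork and spoon set or the rice paddle is moved by more than 20 mm (distance of any of cutlery, bowl, paddle from where it was at the start of the episode above 0.02 m).
It fails at once if the tin, the cup or the jar is tipped by more than 0.6 rad (angle between any of tin_center, cup_center, jar_center's own z axis and vertical above 0.6 rad).
It fails at once if the tin, the cup or the jar is dropped or flung (faster than 0.6 m/s with no finger on it) ((linear speed of tin above 0.6 m/s and contact force between tin and the fingers below 0.01 N) or (linear speed of cup above 0.6 m/s and contact force between cup and the fingers below 0.01 N) or (linear speed of jar above 0.6 m/s and contact force between jar and the fingers below 0.01 N)).
It also fails if it takes over 120 s, if anything falls off the work surface, if the arm or the gripper's body presses on something with over 40 N, if the wrist force passes 120 N, or if a joint passes its speed limit or range.

ROBOT

A 6-joint arm with a two-finger parallel gripper is mounted at the origin on the work surface. World frame = base frame: x ahead of the robot, y to its left, z up, the work surface at z = 0. Lengths are in m, angles in rad, forces in N, time in s.
With the tool pointing down it reaches from about 0.35 to 0.775 m from the base axis. Payload 5.5 kg.
Tool frame: the origin (TCP) lies between the finger pads; the fingertips stand 22 mm ahead of it and the grasp point (between the pads) lies 3 mm ahead of it (env.finger_overhang is the distance from the TCP to the fingertips, in m); y points along the fingers, x is the direction in which the jaws open and shut, and the axes are right-handed (so a half turn about y gives the same grasp; the last joint's range is limited). The gripper opens to 85 mm and grips with 20 to 120 N. Pads are 22 mm wide; open, the fingers measure 114 mm over their backs; the gripper's body (76 mm by 85 mm) begins 54 mm behind the grasp point. The pads swing forward as they close: fully open they stand 13 mm farther back than shut.
Start: joints at [1.198, 0.313, 0.046, 1.304, 0, 1.431], TCP at [0.133, 0.56, 0.253] pointing down, gripper open.
Joint ranges: [-2.76, 2.76], [-0.86, 1.69], [-1.03, 1.26], [-2.2, 2.34], [-1.47, 1.5], [-3.14, 3.14]. Speed limits (rad/s): [2.57, 2.57, 3.14, 3.14, 3.14, 3.14].

INTERFACE

Orientations are given as a unit quaternion [w, x, y, z].
In Python, from workcell import monitor, cams, job, env gives the robot as it stands.
- The arm moves only by the tool drive_tool, never from a script. Its argument "plan" is text: rows parted by semicolons, each of 7 numbers parted by spaces: the opening, from -1 (shut) to 1 (fully open), then the shift along the tool's x, y, z in mm, then the turn, a rotation vector about the tool's x, y, z in degrees. In form: gripper x y z rx ry rz; .... A call has 1 to 8 rows; each row shifts and turns the pose as measured when the row begins, along the tool's axes as they then stand; what a row does not reach is not made up. A row lasts 1/8 s, in which the tool goes at most 62.5 mm and 10.7 degrees, less where a joint would pass 70% of its speed; a pose out of reach is approached as far as the arm can. A call is refused whole if a number of a shift passes 62.5 or a number of a turn 10.7, either way. A call with a gripper value outside its range is refused whole. The fingers move at their own pace and stop on an object; "grip_force" is the grip in N (left out, the last holds). Time passes only in rows, so rows that do not move let the fingers close. It gives the time, the measured TCP pose, the force and the opening at its end, in the units of the state.
- monitor.get_state(): the state, without advancing time (a new reading comes with each control period).
- cams.read_camera(name): name is "side" or "top"; returns (picture, depth): 400x640x3 uint8, red, green, blue; 400x640 float32, m along the optical axis (not along the pixel's ray), 0 where there is no reading.
- cams.calibration(name): a dict with "fx", "fy", "cx", "cy" (pixels), "R" (3x3) and "t" (3): a world point X has camera coordinates R X + t. Camera axes: x right, y down, z forward; pixel columns grow to the right and rows downward; lengths in m; the calibration is good to about 2 mm. A picture is of the moment at which its call begins. calibration takes no time and is no camera call.
- job.hand_in(): hands the job in, once; it reports no verdict.
The state is a dict: "clock": time; "joint_pos": joint angles; "qvel": joint speeds; "tau": joint torques, N m; "tcp_pos": TCP position; "orientation": TCP orientation; "wrist_force": force on the tool from outside, world axes, zero at the start; "ft_torque": the same for the moment, N m; "finger_gap": finger opening in m.
Only numpy, scipy, OpenCV 4.12 (cv2) and the standard library are available. Lean on these libraries where they do the work, as an engineer would, in place of code of your own. Each camera call takes 0.05 s, during which the arm holds its last target.

## Working session

There is one attempt and no reset: what is moved stays moved. The work goes in short steps, Python scripts to look and compute and a tool call to move; the robot and the scene stay as the last step left them, time stands still between calls to the robot, and variables do not carry over. Pictures are saved under pics/ and viewed, and the job is handed in when it is done.

Besides the shell and the picture viewer there is one more tool, called after ">>>" as name(argument=value, ...) on one line, values as JSON. drive_tool: Moves the arm, as the interface text tells. Its arguments: {"type":"object","properties":{"plan":{"type":"string"},"grip_force":{"type":"number"}},"required":["plan"]}

```bash
ls; mkdir -p pics
python3 - <<'E'
from workcell import monitor, cams, job, env
import cv2,numpy as np
print(monitor.get_state())
for n in("top","side"):
    p,d=cams.read_camera(n); c=cams.calibration(n); print(n,c)
    cv2.imwrite(f"pics/{n}0.png",p[:,:,::-1]); np.save(f"pics/{n}0.npy",d)
E
```

```text
pics
{'clock': 0.0, 'joint_pos': array([1.19839771e+00, 3.13993021e-01, 4.49541005e-02, 1.30360826e+00,
       1.08412799e-05, 1.43119116e+00]), 'qvel': array([ 0.00029134, -0.00115061,  0.00045023, -0.00010369,  0.00114447,
       -0.00031032]), 'tau': array([-2.97248862e-04, -4.80629718e+01,  2.98533797e+01,  1.93732849e-02,
       -2.28031176e-04, -9.92490271e-06]), 'tcp_pos': array([0.13248119, 0.55903038, 0.25240287]), 'orientation': array([-0.55435641,  0.55501073,  0.43798281, -0.43911628]), 'wrist_force': array([-0.489591  , -0.67754866,  0.0127105 ]), 'ft_torque': array([0.01955703, 0.01548142, 0.03950524]), 'finger_gap': 0.08532452929007006}
top {'fx': 433.60246743942804, 'fy': 433.60246743942804, 'cx': 312.6867463610611, 'cy': 204.30418959661756, 'R': array([[ 0.02296132, -0.99922573, -0.03194878],
       [-0.99170108, -0.01872154, -0.12719466],
       [ 0.12649805,  0.0346042 , -0.9913631 ]]), 't': array([0.04204404, 0.56001075, 0.9414315 ])}
side {'fx': 410.66990282866624, 'fy': 410.66990282866624, 'cx': 320.1784896613345, 'cy': 200.19302505449045, 'R': array([[ 0.9590182 , -0.28268545,  0.01931407],
       [-0.21212228, -0.76147873, -0.6124984 ],
       [ 0.18785164,  0.58330017, -0.79023584]]), 't': array([-0.54947284,  0.17692564,  1.09591965])}
```

View pics/top0.png

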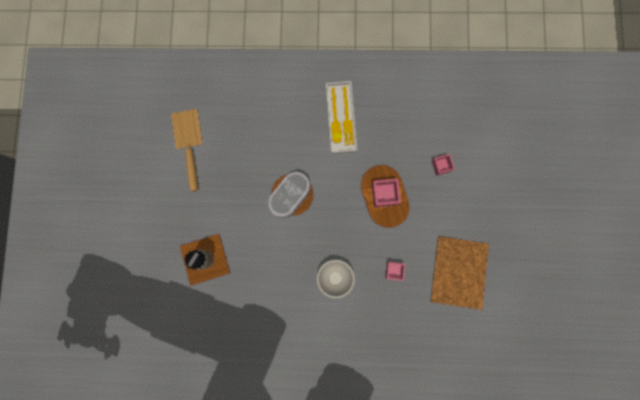

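View pics/side0.png

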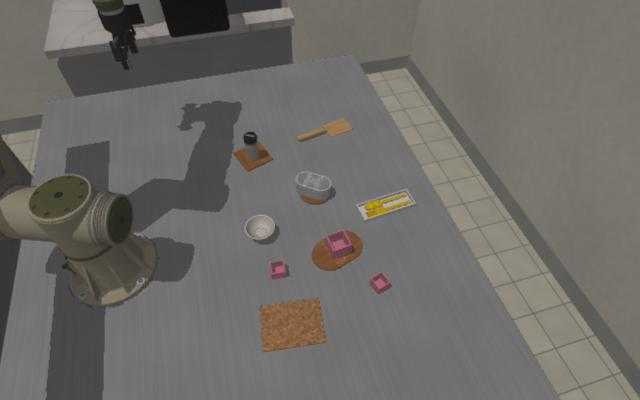

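```bash
cat > h.py <<'E'
import numpy as np,cv2
from workcell import monitor, cams, job, env
def ray(n,u,v,z):
    c=cams.calibration(n); R=np.array(c["R"]);t=np.array(c["t"])
    o=-R.T@t; d=R.T@np.array([(u-c["cx"])/c["fx"],(v-c["cy"])/c["fy"],1.])
    return o+d*(z-o[2])/d[2]
def proj(n,X):
    c=cams.calibration(n); p=np.array(c["R"])@X+np.array(c["t"])
    return np.array([c["fx"]*p[0]/p[2]+c["cx"],c["fy"]*p[1]/p[2]+c["cy"]])
def cloud(n,d):
    c=cams.calibration(n); v,u=np.mgrid[0:400,0:640]
    P=np.stack([(u-c["cx"])/c["fx"]*d,(v-c["cy"])/c["fy"]*d,d],-1)
    return (P-np.array(c["t"]))@np.array(c["R"])
E
python3 - <<'E'
from h import *
d=np.load("pics/top0.npy"); P=cloud("top",d)
print(P[100,100],P[192,386],P[195,290],P[260,195],P[272,460])
im=cv2.imread("pics/top0.png")
c=im[150:310,170:500]
cv2.imwrite("pics/c0.png",cv2.resize(im[150:300,170:320],None,fx=5,fy=5,interpolation=cv2.INTER_CUBIC)[:600])
cv2.imwrite("pics/c1.png",cv2.resize(im[150:310,350:500],None,fx=5,fy=5,interpolation=cv2.INTER_CUBIC)[:800,:])
z=P[...,2]; h=np.clip((z+0.01)/0.11*255,0,255).astype(np.uint8)
cv2.imwrite("pics/h0.png",cv2.resize(cv2.applyColorMap(h,cv2.COLORMAP_JET)[140:320,160:510],None,fx=2.2,fy=2.2,interpolation=cv2.INTER_NEAREST))
E
```

```text
[ 8.11913114e-01  5.83283162e-01 -1.61810743e-04] [ 0.59423636 -0.1142377   0.01017336] [0.57702212 0.10430928 0.0516565 ] [0.42881814 0.29661281 0.09479614] [ 0.41525845 -0.28069376  0.00766119]
```

View pics/c0.png

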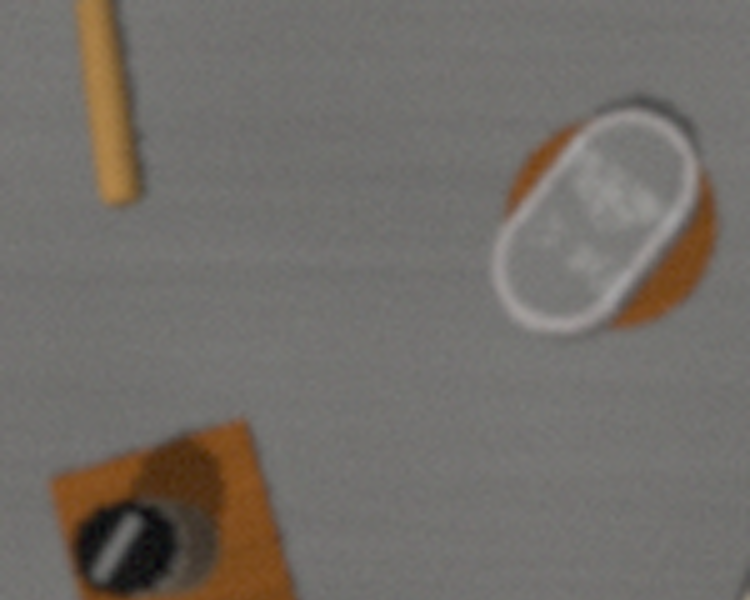

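View pics/c1.png

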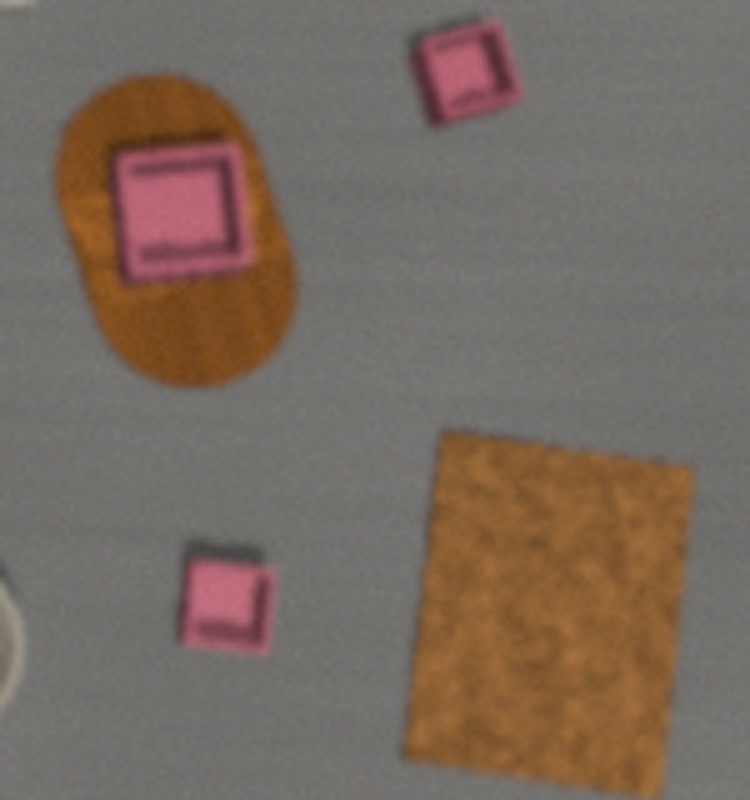

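View pics/h0.png

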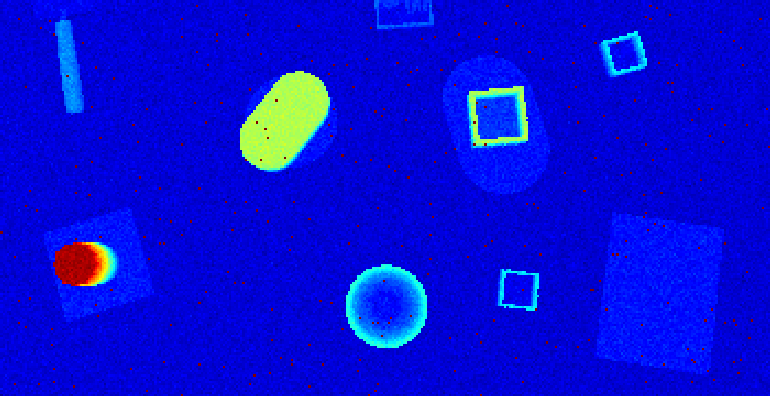

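```bash
cat > meas.py <<'E'
from h import *
def boxes(name="top0"):
    im=cv2.imread(f"pics/{name}.png"); d=np.load(f"pics/{name}.npy"); P=cloud("top",d)
    hsv=cv2.cvtColor(im,cv2.COLOR_BGR2HSV)
    return im,P,hsv
def reg(P,mask,win,zz):
    u0,u1,v0,v1=win; m=np.zeros(mask.shape,bool); m[v0:v1,u0:u1]=mask[v0:v1,u0:u1]
    m&=(P[...,2]>zz[0])&(P[...,2]<zz[1])
    n,l,s,_=cv2.connectedComponentsWithStats(m.astype(np.uint8))
    m=np.isin(l,[i for i in range(1,n) if s[i,4]>8])
    v,u=np.nonzero(m); z=np.median(P[m][:,2])
    return np.array([ray("top",a,b,z)[:2] for a,b in zip(u,v)],np.float32),z
def rect(p):
    (x,y),(w,h),a=cv2.minAreaRect(p*1000); return [round(t,1) for t in(x,y,w,h,a)]
E
python3 - <<'E'
from meas import *
im,P,hsv=boxes(); A=np.ones(im.shape[:2],bool)
br=(hsv[...,0]>5)&(hsv[...,0]<20)&(hsv[...,1]>110)
for n,w,zz in[("tin",(255,325,160,225),(.04,.06)),("cup",(360,412,165,225),(.042,.06)),("jarknob",(175,220,240,280),(.088,.105)),
  ("oval",(355,415,160,232),(.001,.012)),("trivet",(425,495,230,312),(.001,.012)),("bowl",(310,360,255,305),(.028,.05)),("cutl",(320,360,75,160),(.005,.03)),("paddle",(165,210,105,195),(.004,.04)),("sm1",(380,410,255,285),(.02,.05)),("sm2",(430,455,150,180),(.02,.05))]:
    m=br if n in("oval","trivet") else A
    p,z=reg(P,m,w,zz); print(n,rect(p),len(p),round(float(z),4),p.mean(0).round(4))
for n,w in [("square",(175,235,230,290)),("round",(262,322,165,225))]:
    p,z=reg(P,br,w,(-.01,.013)); print(n,rect(p),round(float(z),4),cv2.minEnclosingCircle(p*1000))
E
```

```text
tin [579.6, 107.4, 61.7, 109.4, 53.2] 1178 0.0504 [0.5795 0.1076]
cup [588.2, -109.5, 55.3, 55.7, 6.3] 213 0.049 [ 0.5883 -0.1095]
jarknob [429.8, 299.6, 39.3, 39.6, 15.2] 291 0.0956 [0.43   0.2999]Traceback (most recent call last):
  File "<stdin>", line 7, in <module>
  File "meas.py", line 12, in reg
    return np.array([ray("top",a,b,z)[:2] for a,b in zip(u,v)],np.float32),z
                     ~~~^^^^^^^^^^^^^
  File "h.py", line 4, in ray
    c=cams.calibration(n); R=np.array(c["R"]);t=np.array(c["t"])
ValueError: time passes only in moves, steps and waits
```

```bash
python3 - <<'E'
import numpy as np,pickle
from workcell import cams
pickle.dump({n:cams.calibration(n) for n in("top","side")},open("cal.pkl","wb"))
E
sed -i 's/cams.calibration(n)/CAL[n]/; 2a import pickle\nCAL=pickle.load(open("cal.pkl","rb"))' h.py
cat > m1.py <<'E'
import sys
from meas import *
im,P,hsv=boxes(sys.argv[1] if len(sys.argv)>1 else "top0"); A=np.ones(im.shape[:2],bool)
br=(hsv[...,0]>5)&(hsv[...,0]<20)&(hsv[...,1]>110)
for n,w,zz in[("tin",(255,325,160,225),(.04,.06)),("cup",(360,412,165,225),(.042,.06)),("jarknob",(175,220,240,280),(.088,.105)),
  ("oval",(355,415,160,232),(.001,.012)),("trivet",(425,495,230,312),(.001,.012)),("bowl",(310,360,255,305),(.028,.05)),("cutl",(320,360,75,160),(.005,.03)),("paddle",(165,210,105,195),(.004,.04)),("sm1",(380,410,255,285),(.02,.05)),("sm2",(430,455,150,180),(.02,.05))]:
    m=br if n in("oval","trivet") else A
    p,z=reg(P,m,w,zz); print(n,rect(p),len(p),round(float(z),4),p.mean(0).round(4))
for n,w in [("square",(175,235,230,290)),("round",(262,322,165,225))]:
    p,z=reg(P,br,w,(-.01,.013)); print(n,rect(p),round(float(z),4),cv2.minEnclosingCircle(p*1000))
E
python3 m1.py
```

```text
tin [579.6, 107.4, 61.7, 109.4, 53.2] 1178 0.0504 [0.5795 0.1076]
cup [588.2, -109.5, 55.3, 55.7, 6.3] 213 0.049 [ 0.5883 -0.1095]
jarknob [429.8, 299.6, 39.3, 39.6, 15.2] 291 0.0956 [0.43   0.2999]
oval [586.4, -111.8, 146.7, 95.0, 18.0] 1496 0.0055 [ 0.5823 -0.1111]
trivet [415.1, -280.3, 113.8, 147.7, 82.8] 3316 0.0053 [ 0.4145 -0.2804]
bowl [395.2, 0.7, 80.7, 79.6, 1.2] 302 0.0334 [0.3931 0.0008]
cutl [773.3, -6.9, 172.6, 60.4, 5.5] 1026 0.01 [ 0.7668 -0.0075]
paddle [684.5, 345.8, 192.4, 50.8, 17.7] 472 0.0161 [0.6612 0.3474]
sm1 [414.2, -132.8, 38.7, 37.6, 84.3] 104 0.0289 [ 0.4141 -0.1326]
sm2 [658.7, -242.1, 37.9, 39.7, 17.2] 125 0.028 [ 0.659  -0.2419]
square [430.9, 302.2, 94.4, 95.0, 18.8] 0.0058 ((431.3175048828125, 302.64556884765625), 64.97930908203125)
round [591.6, 98.3, 97.1, 73.2, 42.5] 0.0056 ((586.3649291992188, 104.18575286865234), 48.84705352783203)
```

```bash
cat > go.py <<'E'
import sys
from h import *
from scipy.spatial.transform import Rotation as Ro
def go(x,y,z,yaw):
    s=monitor.get_state(); p=s["tcp_pos"]; q=s["orientation"]; R=Ro.from_quat([q[1],q[2],q[3],q[0]])
    a=np.radians(yaw); best=None
    for k in (0,np.pi):
        X=np.array([np.cos(a+k),np.sin(a+k),0]); Y=np.array([0,0,-1.]); T=Ro.from_matrix(np.stack([X,Y,np.cross(X,Y)],1))
        rv=(R.inv()*T).as_rotvec(degrees=True)
        if best is None or np.linalg.norm(rv)<np.linalg.norm(best): best=rv
    d=R.inv().apply(np.array([x,y,z])-p)*1000
    print("clk %.2f"%s["clock"],"pos",p.round(4),"gap %.4f"%s["finger_gap"],"F",s["wrist_force"].round(1),"j",s["joint_pos"].round(2))
    print("shift mm",d.round(1),"rot",best.round(1),"rows>=",np.linalg.norm(d)/62.5,np.linalg.norm(best)/10.7)
go(*map(float,sys.argv[1:5]))
E
python3 go.py .588 -.1095 .2 96.3
```

```text
clk 0.10 pos [0.1325 0.5591 0.2525] gap 0.0855 F [-0.2 -0.4 -0.6] j [ 1.2   0.31  0.05  1.3  -0.    1.43]
shift mm [-545.4   53.3 -597.5] rot [ -0.  -19.6  -0.1] rows>= 12.97138140618752 1.835464039240581
```

>>> drive_tool(plan="1 -36 3 -40 0 0 0;1 -36 3 -40 0 0 0;1 -36 3 -40 0 0 0;1 -36 3 -40 0 0 0;1 -36 3 -40 0 0 0;1 -36 3 -40 0 0 0;1 -36 3 -40 0 0 0;1 -36 3 -40 0 0 0", grip_force=30)

```text
clock: 1.1
tcp_pos: [0.3822, 0.1975, 0.2252]
orientation: [-0.552, 0.553, 0.44, -0.442]
wrist_force: [0.6, 0.2, -0.7]
finger_gap: 0.0856
```

```bash
python3 go.py .588 -.1095 .2 96.3
```

```text
clk 1.10 pos [0.3822 0.1975 0.2252] gap 0.0856 F [ 0.6  0.2 -0.7] j [ 0.29  0.05 -0.35  1.18 -0.    0.52]
shift mm [-253.5   25.9 -268.8] rot [ -0.1 -19.1  -0.2] rows>= 5.926889683019588 1.7877920457534973
```

>>> drive_tool(plan="1 -42 4 -45 0 0 0;1 -42 4 -45 0 0 0;1 -42 4 -45 0 0 0;1 -42 4 -45 0 0 0;1 -42 4 -45 0 0 0;1 -42 4 -43 0 0 0;1 0 0 0 0 -9.5 0;1 0 0 0 0 -9.5 0")

```text
clock: 2.1
tcp_pos: [0.5902, -0.1196, 0.1966]
orientation: [0.473, -0.47, -0.525, 0.528]
wrist_force: [-0.1, 0.1, 0.2]
finger_gap: 0.0855
```

```bash
python3 go.py .588 -.1095 .036 96.3
```

```text
clk 2.10 pos [ 0.5902 -0.1196  0.1966] gap 0.0855 F [-0.1  0.1  0.2] j [-0.33  0.39  0.02  1.2  -0.   -0.44]
shift mm [1.030e+01 1.606e+02 1.000e-01] rot [-0.3  0.  -0. ] rows>= 2.5755120158727602 0.02990259775533853
```

>>> drive_tool(plan="1 10 45 0 0 0 0;1 0 40 0 0 0 0;1 0 20 0 0 0 0")

```text
clock: 2.48
tcp_pos: [0.5897, -0.1108, 0.0894]
orientation: [0.472, -0.471, -0.526, 0.528]
wrist_force: [-0.4, 0.6, 0.3]
finger_gap: 0.0855
```

```bash
python3 go.py .588 -.1095 .036 96.3;  python3 - <<'E'
from h import *
p,d=cams.read_camera("side"); cv2.imwrite("pics/s1.png",cv2.resize(p[150:320,240:440,::-1],None,fx=3.5,fy=3.5,interpolation=cv2.INTER_CUBIC))
E
```

```text
clk 2.48 pos [ 0.5897 -0.1108  0.0894] gap 0.0855 F [-0.4  0.6  0.3] j [-0.32  0.46 -0.16  0.96 -0.   -0.43]
shift mm [ 1.6 53.4  1.3] rot [-0.2  0.  -0.1] rows>= 0.8553755192236859 0.019202408987738843
```

View pics/s1.png

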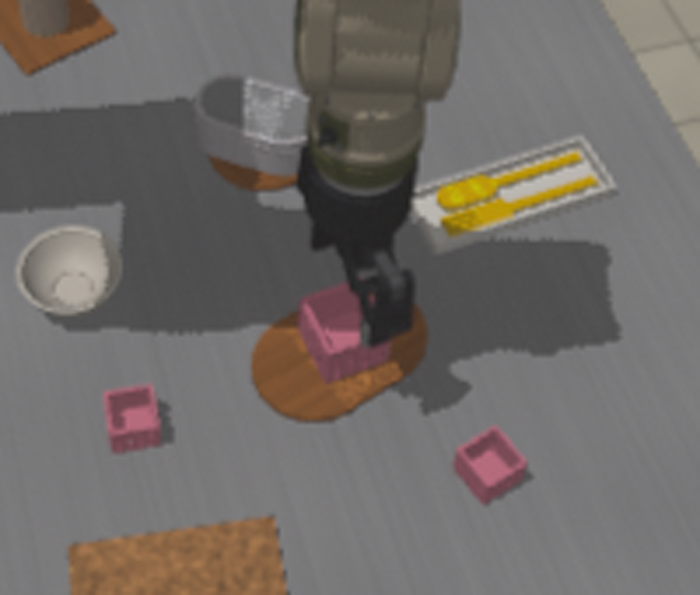

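The near finger (crop 385,310) hangs just off the -y wall of the cup, as planned; I'll descend and grip.

>>> drive_tool(plan="1 1 28 1 0 0 0;1 0 18 0 0 0 0;1 0 6 0 0 0 0;-1 0 0 0 0 0 0;-1 0 0 0 0 0 0;-1 0 0 0 0 0 0;-1 0 0 0 0 0 0")

```text
clock: 3.4
tcp_pos: [0.5881, -0.11, 0.0363]
orientation: [0.473, -0.471, -0.525, 0.528]
wrist_force: [0.2, 0.5, -1.8]
finger_gap: 0.0535
```

```bash
python3 go.py .588 -.1095 .036 96.3
```

```text
clk 3.40 pos [ 0.5881 -0.11    0.0363] gap 0.0535 F [ 0.2  0.5 -1.8] j [-0.32  0.51 -0.22  0.85 -0.   -0.43]
shift mm [0.5 0.3 0. ] rot [-0.3  0.  -0.1] rows>= 0.009793045836879715 0.025427291339549844
```

>>> drive_tool(plan="-1 0 -20 0 0 0 0;-1 0 -40 0 0 0 0;-1 0 -40 0 0 0 0")

```text
clock: 3.78
tcp_pos: [0.5858, -0.109, 0.1354]
orientation: [0.475, -0.468, -0.524, 0.529]
wrist_force: [0.9, -0.0, -0.9]
finger_gap: 0.0539
```

```bash
python3 go.py .415 -.280 .1 96.3
```

```text
clk 3.77 pos [ 0.5858 -0.109   0.1354] gap 0.0539 F [ 0.9 -0.  -0.9] j [-0.32  0.42 -0.09  1.07 -0.   -0.43]
shift mm [-151.3   37.2  188.2] rot [-0.7  0.   0.1] rows>= 3.908759434477758 0.06435389640538557
```

>>> drive_tool(plan="-1 -15 0 19 0 0 0;-1 -30 0 38 0 0 0;-1 -37 0 46 0 0 0;-1 -37 0 46 0 0 0;-1 -20 5 25 0 0 0;-1 -11 15 14 0 0 0;-1 0 10 0 0 0 0")

```text
clock: 4.65
tcp_pos: [0.4079, -0.2849, 0.1063]
orientation: [0.474, -0.47, -0.525, 0.529]
wrist_force: [-0.2, 0.9, 0.3]
finger_gap: 0.0534
```

```bash
python3 go.py .415 -.280 .037 96.3
```

```text
clk 4.65 pos [ 0.4079 -0.2849  0.1063] gap 0.0534 F [-0.2  0.9  0.3] j [-0.77  0.27 -0.4   0.91 -0.01 -0.88]
shift mm [ 4.1 69.2 -8.2] rot [-0.4 -0.  -0. ] rows>= 1.117272167632458 0.04064141118084521
```

>>> drive_tool(plan="-1 2 25 -5 0 0 0;-1 2 25 -3 0 0 0;-1 0 10 0 0 0 0;-1 0 5 0 0 0 0;-1 0 0 0 0 0 0")

```text
clock: 5.28
tcp_pos: [0.4138, -0.278, 0.0375]
orientation: [0.475, -0.469, -0.525, 0.528]
wrist_force: [-0.8, -0.0, -0.5]
finger_gap: 0.0534
```

```bash
python3 go.py .415 -.280 .0365 96.3
```

```text
clk 5.28 pos [ 0.4138 -0.278   0.0375] gap 0.0534 F [-0.8 -0.  -0.5] j [-0.75  0.35 -0.48  0.75 -0.01 -0.86]
shift mm [-2.2  1.  -1. ] rot [-0.5 -0.   0.2] rows>= 0.04114413106459713 0.05087850538553104
```

>>> drive_tool(plan="-1 0 1.2 0 0 0 0;0 0 0 0 0 0 0;1 0 0 0 0 0 0;1 0 0 0 0 0 0;1 0 0 0 0 0 0")

```text
clock: 5.9
tcp_pos: [0.4153, -0.2794, 0.0386]
orientation: [0.473, -0.471, -0.525, 0.528]
wrist_force: [-0.2, -0.6, -0.5]
finger_gap: 0.0851
```

>>> drive_tool(plan="1 0 -20 0 0 0 0;1 0 -40 0 0 0 0;1 0 -50 0 0 0 0;1 0 -50 0 0 0 0")

```text
clock: 6.4
tcp_pos: [0.4137, -0.277, 0.1985]
orientation: [0.477, -0.467, -0.525, 0.528]
wrist_force: [0.7, 0.4, 0.7]
finger_gap: 0.0856
```

```bash
python3 go.py .5796 .1074 .18 53.2;python3 - <<'E'
from h import *
p,d=cams.read_camera("side"); cv2.imwrite("pics/s2.png",p[:,:,::-1])
E
```

```text
clk 6.40 pos [ 0.4137 -0.277   0.1985] gap 0.0856 F [0.7 0.4 0.7] j [-0.75  0.2  -0.24  1.14 -0.01 -0.86]
shift mm [ 363.9   18.4 -207. ] rot [-0.8 43.1  0.1] rows>= 6.705166375082036 4.0250403339869
```

View pics/s2.png

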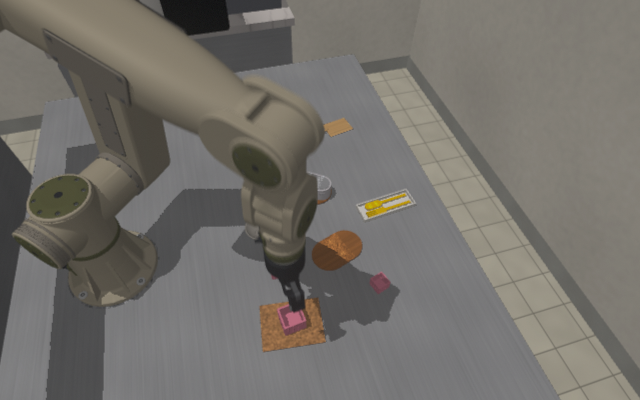

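The cup stands on the middle of the trivet (about 293,318). Now to the tin.

>>> drive_tool(plan="1 30 2 -17 0 0 0;1 48 2 -27 0 0 0;1 52 2 -30 0 0 0;1 52 2 -30 0 0 0;1 52 2 -30 0 0 0;1 52 2 -30 0 0 0;1 40 2 -23 0 0 0;1 20 2 -11 0 0 0")

```text
clock: 7.45
tcp_pos: [0.5837, 0.0932, 0.1895]
orientation: [0.471, -0.477, -0.524, 0.526]
wrist_force: [-0.7, -0.8, -0.3]
finger_gap: 0.0853
```

>>> drive_tool(plan="1 0 0 0 0 10 0;1 0 0 0 0 10 0;1 0 0 0 0 10 0;1 0 0 0 0 9 0;1 0 0 0 0 3 0")

```text
clock: 8.07
tcp_pos: [0.5837, 0.0967, 0.1869]
orientation: [-0.631, 0.636, 0.314, -0.315]
wrist_force: [0.5, 0.8, -0.1]
finger_gap: 0.0855
```

```bash
python3 go.py .5796 .1074 .036 53.2;python3 - <<'E'
from h import *
p,d=cams.read_camera("top"); cv2.imwrite("pics/top1.png",p[:,:,::-1]);np.save("pics/top1.npy",d)
E
```

```text
clk 8.07 pos [0.5837 0.0967 0.1869] gap 0.0855 F [ 0.5  0.8 -0.1] j [ 0.03  0.37 -0.04  1.16 -0.01  0.68]
shift mm [  6.8 150.8  10.7] rot [ 0.4 -0.4 -0.3] rows>= 2.420809956581275 0.05579232030141013
```

View pics/top1.png

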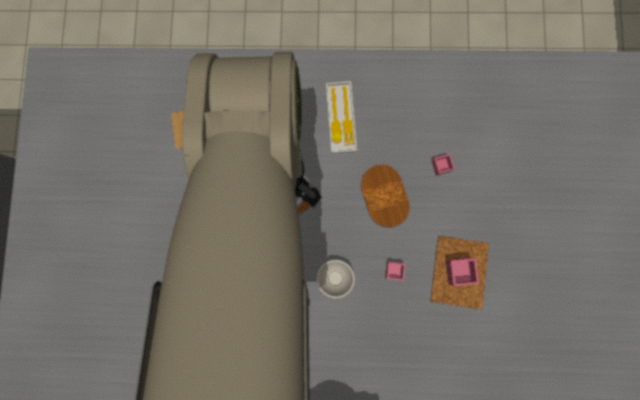

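>>> drive_tool(plan="1 7 30 10 0 0 0;1 0 40 0 0 0 0;1 0 20 0 0 0 0;1 0 0 0 0 0 0")

```text
clock: 8.62
tcp_pos: [0.5807, 0.1079, 0.0945]
orientation: [-0.63, 0.636, 0.315, -0.315]
wrist_force: [-0.2, -0.5, 0.5]
finger_gap: 0.0858
```

```bash
python3 go.py .5796 .1074 .036 53.2
cat > m2.py <<'E'
import sys
from meas import *
# name u0 u1 v0 v1 z0 z1
im,P,hsv=boxes(sys.argv[1]); br=(hsv[...,0]>5)&(hsv[...,0]<20)&(hsv[...,1]>110)
for a in sys.argv[2:]:
    n,*w=a.split(","); w=list(map(float,w)); p,z=reg(P,br if n[0]=="W" else np.ones(br.shape,bool),list(map(int,w[:4])),w[4:])
    c=p-p.mean(0); ev,V=np.linalg.eigh(c.T@c); pa=np.degrees(np.arctan2(V[1,1],V[0,1]))
    print(n,rect(p),"z %.4f"%z,"mean",p.mean(0).round(4),"pca %.1f"%pa)
E
python3 m2.py top1 Woval,355,415,160,232,.001,.012 cup,440,490,250,295,.042,.06
```

```text
clk 8.62 pos [0.5807 0.1079 0.0945] gap 0.0858 F [-0.2 -0.5  0.5] j [ 0.05  0.43 -0.18  0.95 -0.01  0.7 ]
shift mm [-0.8 58.5  1. ] rot [ 0.4 -0.3 -0.2] rows>= 0.9360990104819633 0.05123445639920206
Woval [586.8, -111.9, 147.4, 95.1, 18.7] z 0.0054 mean [ 0.5862 -0.112 ] pca -161.9
cup [416.4, -276.1, 54.9, 56.9, 6.6] z 0.0487 mean [ 0.416  -0.2769] pca 88.3
```

>>> drive_tool(plan="1 -1 30 1 0 0 0;1 0 20 0 0 0 0;1 0 8 0 0 0 0;-1 0 0 0 0 0 0;-1 0 0 0 0 0 0;-1 0 0 0 0 0 0;-1 0 0 0 0 0 0", grip_force=40)

```text
clock: 9.5
tcp_pos: [0.5839, 0.1073, 0.0415]
orientation: [-0.628, 0.637, 0.319, -0.313]
wrist_force: [-1.8, -0.2, -2.8]
finger_gap: 0.0592
```

>>> drive_tool(plan="-1 0 -15 0 0 0 0;-1 0 -35 0 0 0 0;-1 0 -40 0 0 0 0")

```text
clock: 9.88
tcp_pos: [0.5799, 0.1078, 0.1318]
orientation: [-0.629, 0.636, 0.316, -0.315]
wrist_force: [0.2, -0.3, -2.3]
finger_gap: 0.0598
```

```bash
python3 go.py .5865 -.112 .12 108.1
```

```text
clk 9.88 pos [0.5799 0.1078 0.1318] gap 0.0598 F [ 0.2 -0.3 -2.3] j [ 0.05  0.4  -0.13  1.03 -0.01  0.7 ]
shift mm [-171.6   13.5 -137.3] rot [  0.4 -55.1  -0.4] rows>= 3.5236224970254355 5.145114394296547
```

>>> drive_tool(plan="-1 -25 0 -20 0 0 0;-1 -40 0 -32 0 0 0;-1 -40 0 -32 0 0 0;-1 -35 0 -28 0 0 0;-1 -20 0 -16 0 0 0;-1 -8 0 -6 0 0 0")

```text
clock: 10.62
tcp_pos: [0.5912, -0.1118, 0.1459]
orientation: [-0.626, 0.638, 0.323, -0.312]
wrist_force: [0.1, 0.6, -2.6]
finger_gap: 0.0594
```

>>> drive_tool(plan="-1 0 0 0 0 -6 0;-1 0 0 0 0 -10 0;-1 0 0 0 0 -10 0;-1 0 0 0 0 -10 0;-1 0 0 0 0 -9 0;-1 0 0 0 0 -6 0;-1 0 0 0 0 -3 0")

```text
clock: 11.5
tcp_pos: [0.5908, -0.1064, 0.1499]
orientation: [-0.401, 0.416, 0.58, -0.574]
wrist_force: [0.5, 0.7, -1.8]
finger_gap: 0.0596
```

```bash
python3 go.py .5865 -.112 .037 108.1
```

```text
clk 11.50 pos [ 0.5908 -0.1064  0.1499] gap 0.0596 F [ 0.5  0.7 -1.8] j [-0.31  0.39 -0.1   1.06  0.   -0.65]
shift mm [ -2.3 112.8   8.2] rot [ 1.1  1.3 -0.7] rows>= 1.8096305610859316 0.1743483482909832
```

>>> drive_tool(plan="-1 -2 30 5 1 1.3 -0.7;-1 0 35 3 0 0 0;-1 0 20 0 0 0 0;-1 0 12 0 0 0 0;-1 0 0 0 0 0 0")

```text
clock: 12.12
tcp_pos: [0.5864, -0.1067, 0.054]
orientation: [-0.412, 0.415, 0.575, -0.572]
wrist_force: [0.3, -0.4, -2.8]
finger_gap: 0.0592
```

```bash
python3 go.py .5865 -.112 .037 108.1;python3 - <<'E'
from h import *
p,d=cams.read_camera("side"); cv2.imwrite("pics/s3.png",cv2.resize(p[180:320,240:440,::-1],None,fx=3.5,fy=3.5,interpolation=cv2.INTER_CUBIC))
E
```

```text
clk 12.12 pos [ 0.5864 -0.1067  0.054 ] gap 0.0592 F [ 0.3 -0.4 -2.8] j [-0.32  0.48 -0.22  0.87  0.   -0.64]
shift mm [-5.1 17.   1.7] rot [ 0.3  0.3 -0.1] rows>= 0.285520374340181 0.04333303777916761
```

View pics/s3.png

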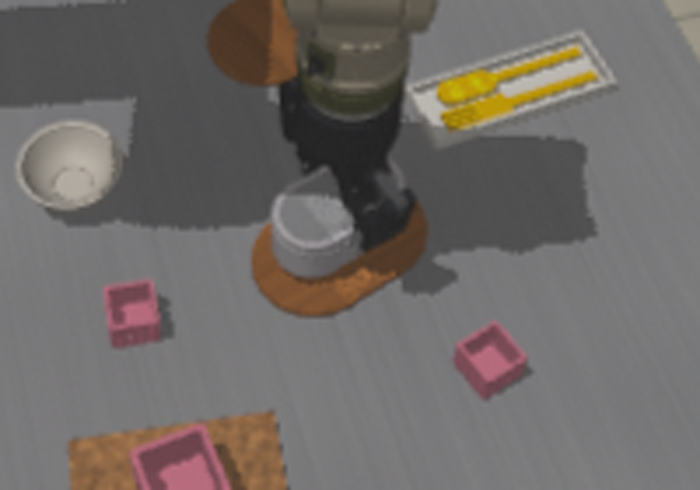

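>>> drive_tool(plan="-1 -4 6 2 0 0 0;-1 0 4 0 0 0 0;-1 0 2 0 0 0 0;-1 0 0 0 0 0 0")

```text
clock: 12.68
tcp_pos: [0.5882, -0.1122, 0.0446]
orientation: [-0.41, 0.417, 0.576, -0.572]
wrist_force: [-0.4, 0.5, -1.3]
finger_gap: 0.0596
```

```bash
python3 go.py .5865 -.112 .037 108.1;python3 - <<'E'
from h import *
p,d=cams.read_camera("side"); cv2.imwrite("pics/s3b.png",cv2.resize(p[210:290,290:390,::-1],None,fx=7,fy=7,interpolation=cv2.INTER_CUBIC))
P=cloud("side",d); z=P[...,2]; m=(abs(P[...,0]-.5865)<.09)&(abs(P[...,1]+.112)<.06)&(z>.03)&(z<.075)
v,u=np.nonzero(m); 
import collections
print(np.histogram(z[m],bins=np.arange(.03,.076,.003)))
E
```

```text
clk 12.68 pos [ 0.5882 -0.1122  0.0446] gap 0.0596 F [-0.4  0.5 -1.3] j [-0.32  0.49 -0.23  0.84  0.   -0.64]
shift mm [0.8 7.6 1.6] rot [ 0.6  0.3 -0.3] rows>= 0.12444767619581208 0.06783405797181824
(array([ 16,  11,  22,  10,  17,  24,  16, 123, 243,  69,   8,   7,   3,
         2,  12]), array([0.03 , 0.033, 0.036, 0.039, 0.042, 0.045, 0.048, 0.051, 0.054,
       0.057, 0.06 , 0.063, 0.066, 0.069, 0.072, 0.075]))
```

View pics/s3b.png

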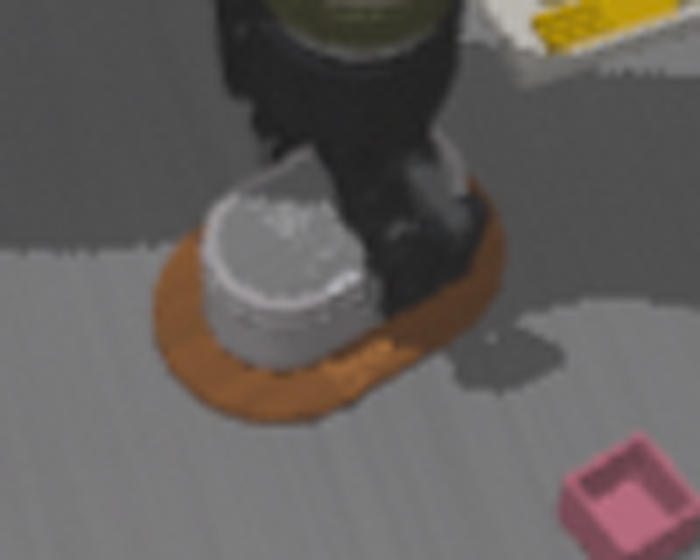

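>>> drive_tool(plan="-1 1 3 1.5 0 0 0;-1 0 1.5 0 0 0 0;-1 0 0 0 0 0 0")

```text
clock: 13.1
tcp_pos: [0.5864, -0.1117, 0.0405]
orientation: [-0.41, 0.417, 0.576, -0.572]
wrist_force: [0.3, 0.5, -1.7]
finger_gap: 0.0593
```

>>> drive_tool(plan="-1 0 1.5 0 0 0 0;-1 0 0 0 0 0 0")

```text
clock: 13.35
tcp_pos: [0.5867, -0.1118, 0.0408]
orientation: [-0.409, 0.418, 0.576, -0.571]
wrist_force: [-0.3, 0.6, -2.8]
finger_gap: 0.0593
```

>>> drive_tool(plan="-1 0 2 0 0 0 0;-1 0 1 0 0 0 0")

```text
clock: 13.6
tcp_pos: [0.5869, -0.1119, 0.0404]
orientation: [-0.409, 0.418, 0.576, -0.571]
wrist_force: [-3.1, 0.1, 6.1]
finger_gap: 0.0595
```

```bash
python3 go.py .5865 -.112 .037 108.1;python3 - <<'E'
from h import *
p,d=cams.read_camera("side"); 
P=cloud("side",d); z=P[...,2]; m=(abs(P[...,0]-.5865)<.09)&(abs(P[...,1]+.112)<.06)&(z>.042)&(z<.063)
print(np.histogram(z[m],bins=np.arange(.042,.063,.002)),np.median(z[m]))
E
```

```text
clk 13.60 pos [ 0.5869 -0.1119  0.0404] gap 0.0595 F [-3.1  0.1  6.1] j [-0.32  0.49 -0.24  0.83  0.   -0.65]
shift mm [0.  3.4 0.5] rot [ 0.7  0.3 -0.4] rows>= 0.055499591971198095 0.08293520774138982
(array([ 16,  12,  23,  87, 189,  97,  31,   5,   3,   4]), array([0.042, 0.044, 0.046, 0.048, 0.05 , 0.052, 0.054, 0.056, 0.058,
       0.06 , 0.062])) 0.050998245627506746
```

Contact (+6 N) and lid at 0.051: it's on the stand. Release, rise and check from above.

>>> drive_tool(plan="0.3 0 0 0 0 0 0;1 0 0 0 0 0 0;1 0 0 0 0 0 0;1 0 0 0 0 0 0;1 0 -20 0 0 0 0;1 0 -40 0 0 0 0;1 0 -50 0 0 0 0")

```text
clock: 14.52
tcp_pos: [0.5831, -0.111, 0.1476]
orientation: [-0.412, 0.415, 0.575, -0.572]
wrist_force: [1.2, -0.6, 0.2]
finger_gap: 0.0853
```

```bash
python3 go.py .430 .300 .2 108
```

```text
clk 14.53 pos [ 0.5831 -0.111   0.1476] gap 0.0853 F [ 1.2 -0.6  0.2] j [-0.32  0.39 -0.1   1.07  0.   -0.65]
shift mm [438.2 -53.1  15.1] rot [ 0.4  0.4 -0.1] rows>= 7.066724713115617 0.05175539964072298
```

>>> drive_tool(plan="1 20 -15 0 0 0 0;1 45 -15 2 0 0 0;1 58 -10 2 0 0 0;1 60 -8 2 0 0 0;1 60 -4 2 0 0 0;1 60 0 2 0 0 0;1 60 0 2 0 0 0;1 50 0 2 0 0 0")

```text
clock: 15.52
tcp_pos: [0.4355, 0.2867, 0.1995]
orientation: [-0.412, 0.419, 0.575, -0.57]
wrist_force: [0.9, -0.0, 0.0]
finger_gap: 0.0852
```

```bash
python3 go.py .430 .300 .2 108
python3 - <<'E'
from h import *
p,d=cams.read_camera("top"); cv2.imwrite("pics/top2.png",p[:,:,::-1]);np.save("pics/top2.npy",d)
E
```

```text
clk 15.53 pos [0.4355 0.2867 0.1995] gap 0.0852 F [ 0.9 -0.   0. ] j [ 0.43  0.23 -0.21  1.13 -0.01  0.12]
shift mm [14.4 -0.6  1.1] rot [ 0.6  0.1 -0.3] rows>= 0.23105861769307373 0.06512474528860289
```

View pics/top2.png

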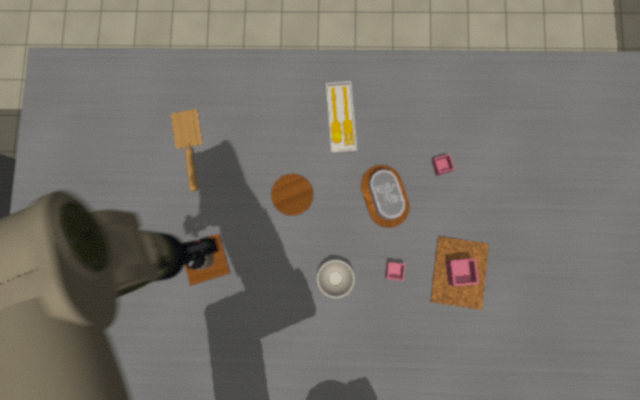

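```bash
python3 m2.py top2 tin,355,415,160,232,.042,.06 Woval,355,415,160,232,.001,.012 cup,440,490,250,295,.042,.06 Wround,262,322,165,225,.001,.012 bowl,310,360,255,305,.028,.05
```

```text
tin [583.6, -110.1, 110.0, 62.0, 18.1] z 0.0502 mean [ 0.5839 -0.111 ] pca -161.9
Woval [586.7, -111.7, 147.4, 95.0, 18.0] z 0.0055 mean [ 0.5789 -0.1051] pca -157.9
cup [416.4, -276.0, 55.0, 57.0, 6.8] z 0.0488 mean [ 0.4159 -0.2768] pca 84.4
Wround [586.6, 105.0, 94.6, 96.1, 1.1] z 0.0055 mean [0.5857 0.1042] pca -140.3
bowl [395.3, 0.7, 80.7, 79.6, 1.2] z 0.0335 mean [0.3938 0.0004] pca -159.2
```

>>> drive_tool(plan="1 14 20 1 0.6 0 -0.3;1 0 25 0 0 0 0;1 0 15 0 0 0 0;1 0 0 0 0 0 0", grip_force=40)

```text
clock: 16.08
tcp_pos: [0.4234, 0.3054, 0.1317]
orientation: [0.416, -0.41, -0.573, 0.575]
wrist_force: [-0.4, 0.1, 0.4]
finger_gap: 0.0852
```

```bash
python3 go.py .430 .2995 .058 108
```

```text
clk 16.07 pos [0.4234 0.3054 0.1317] gap 0.0852 F [-0.4  0.1  0.4] j [ 0.47  0.29 -0.3   0.99  0.01  0.15]
shift mm [-8.1 73.6 -4.9] rot [-0.5  0.5  0.3] rows>= 1.1873263428670153 0.06726390476638709
```

>>> drive_tool(plan="1 -8 5 -5 -0.5 0.5 0.3;1 0 0 0 0 0 0")

```text
clock: 16.32
tcp_pos: [0.4313, 0.2983, 0.1258]
orientation: [0.416, -0.417, -0.571, 0.572]
wrist_force: [-0.3, 0.5, -0.2]
finger_gap: 0.0851
```

```bash
python3 go.py .430 .2995 .058 108
```

```text
clk 16.32 pos [0.4313 0.2983 0.1258] gap 0.0851 F [-0.3  0.5 -0.2] j [ 0.45  0.29 -0.31  0.97 -0.    0.14]
shift mm [ 1.7 67.8  0.9] rot [ 0.  -0.1 -0.1] rows>= 1.0844872284091351 0.014823912508886752
```

>>> drive_tool(plan="1 1 25 1 0 0 0;1 0 25 0 0 0 0;1 0 14 0 0 0 0;1 0 3 0 0 0 0;-1 0 0 0 0 0 0;-1 0 0 0 0 0 0;-1 0 0 0 0 0 0;-1 0 0 0 0 0 0")

```text
clock: 17.32
tcp_pos: [0.4348, 0.2996, 0.062]
orientation: [-0.415, 0.419, 0.574, -0.568]
wrist_force: [0.3, 0.4, -2.6]
finger_gap: 0.0425
```

```bash
python3 go.py .430 .2995 .058 108
```

```text
clk 17.32 pos [0.4348 0.2996 0.062 ] gap 0.0425 F [ 0.3  0.4 -2.6] j [ 0.45  0.36 -0.4   0.81 -0.    0.14]
shift mm [1.3 3.9 4.7] rot [ 0.6 -0.3  0. ] rows>= 0.09992595712179106 0.06150586214034467
```

>>> drive_tool(plan="-1 0 -15 0 0 0 0;-1 0 -35 0 0 0 0;-1 0 -40 0 0 0 0;-1 0 -15 0 0 0 0")

```text
clock: 17.82
tcp_pos: [0.4322, 0.2984, 0.1707]
orientation: [-0.416, 0.418, 0.572, -0.569]
wrist_force: [0.3, 0.9, -3.1]
finger_gap: 0.0429
```

```bash
python3 go.py .586 .1045 .15 108;python3 - <<'E'
from h import *
p,d=cams.read_camera("side"); cv2.imwrite("pics/s4.png",cv2.resize(p[60:230,160:360,::-1],None,fx=3.5,fy=3.5,interpolation=cv2.INTER_CUBIC))
E
```

```text
clk 17.82 pos [0.4322 0.2984 0.1707] gap 0.0429 F [ 0.3  0.9 -3.1] j [ 0.45  0.25 -0.24  1.07 -0.    0.14]
shift mm [-231.4   21.3  -87.5] rot [ 0.3 -0.3 -0. ] rows>= 3.973610708102301 0.042550557943169934
```

View pics/s4.png

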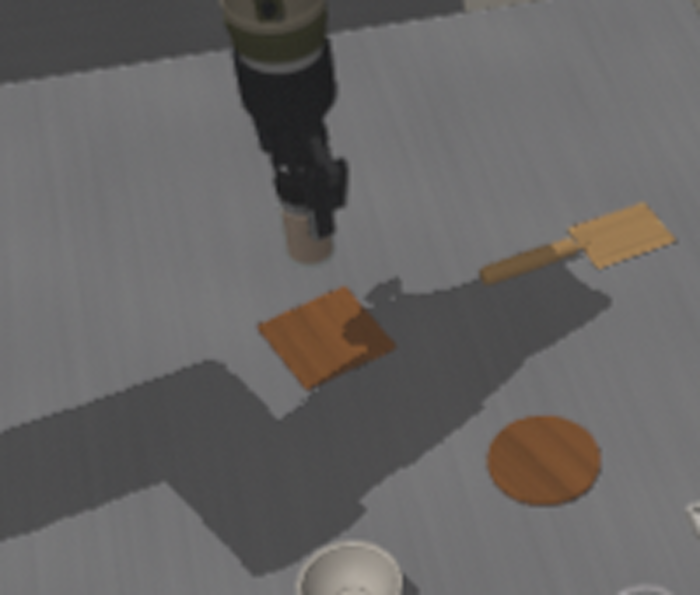

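The jar is held upright (crop 308,235). Move to the round stand.

>>> drive_tool(plan="-1 -18 0 -7 0 0 0;-1 -38 0 -14 0 0 0;-1 -48 0 -18 0 0 0;-1 -48 0 -18 0 0 0;-1 -40 0 -15 0 0 0;-1 -22 0 -8 0 0 0;-1 -8 5 -4 0 0 0;-1 0 0 0 0 0 0")

```text
clock: 18.88
tcp_pos: [0.5845, 0.1007, 0.1632]
orientation: [-0.417, 0.418, 0.571, -0.57]
wrist_force: [-1.1, 0.4, -3.5]
finger_gap: 0.043
```

```bash
python3 go.py .586 .1045 .062 108
```

```text
clk 18.88 pos [0.5845 0.1007 0.1632] gap 0.0430 F [-1.1  0.4 -3.5] j [ 0.04  0.39 -0.07  1.11 -0.   -0.27]
shift mm [  3.2 101.2  -2.4] rot [ 0.1 -0.4 -0. ] rows>= 1.6198277236892273 0.0373384971007979
```

>>> drive_tool(plan="-1 2 25 -1 0 0 0;-1 1 30 -1 0 0 0;-1 0 20 0 0 0 0;-1 0 8 0 0 0 0;-1 0 0 0 0 0 0")

```text
clock: 19.5
tcp_pos: [0.582, 0.1085, 0.0778]
orientation: [0.416, -0.415, -0.572, 0.572]
wrist_force: [-0.5, -0.2, -2.2]
finger_gap: 0.0431
```

```bash
python3 go.py .586 .1045 .062 108;cat > sc.py <<'E'
import sys
from h import *
n,x,y,o=sys.argv[1],float(sys.argv[2]),float(sys.argv[3]),sys.argv[4]
p,d=cams.read_camera(n); u,v=map(int,proj(n,np.array([x,y,.03])))
cv2.imwrite(f"pics/{o}.png",cv2.resize(p[max(v-60,0):v+50,max(0,u-60):u+60,::-1],None,fx=5,fy=5,interpolation=cv2.INTER_CUBIC)); np.save(f"pics/{o}.npy",d)
print("off",u-60,v-60)
E
python3 sc.py side .586 .1045 s5
```

```text
clk 19.50 pos [0.582  0.1085 0.0778] gap 0.0431 F [-0.5 -0.2 -2.2] j [ 0.05  0.45 -0.19  0.92  0.   -0.27]
shift mm [-5.  15.8 -2.6] rot [-0.1 -0.   0.1] rows>= 0.2689151852419075 0.009435460122118104
off 254 125
```

View pics/s5.png

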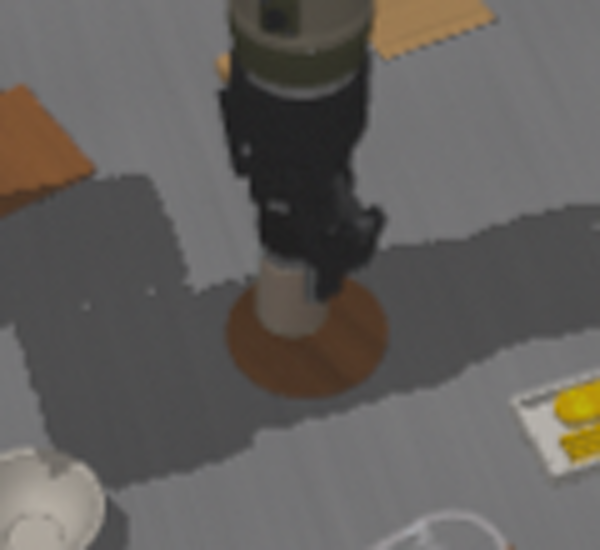

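Run:
```python
from h import *
for z in(.006,.018,.022): 
  r=.022;t=np.linspace(0,6.28,200)
  for c in[(.582,.1085),(.577,.108)]:
    q=np.array([proj("side",np.array([c[0]+r*np.cos(a),c[1]+r*np.sin(a),z])) for a in t])
    print(z,c,"crop u",((q[:,0].min()-254)*5,(q[:,0].max()-254)*5),"vmax",(q[:,1].max()-125)*5)
```

```text
0.006 (0.582, 0.1085) crop u (np.float64(259.57893077059026), np.float64(331.08112087298736)) vmax 350.6166261663823
0.006 (0.577, 0.108) crop u (np.float64(251.9374634133169), np.float64(323.51473427328045)) vmax 352.96103131313646
0.018 (0.582, 0.1085) crop u (np.float64(259.419128970641), np.float64(331.46186032069465)) vmax 338.2601886464356
0.018 (0.577, 0.108) crop u (np.float64(251.71965100467418), np.float64(323.8386032060697)) vmax 340.6102584111086
0.022 (0.582, 0.1085) crop u (np.float64(259.3653231586961), np.float64(331.5900556801546)) vmax 334.0992997912987
0.022 (0.577, 0.108) crop u (np.float64(251.64631209940552), np.float64(323.9476512791043)) vmax 336.45123518282816
```

>>> drive_tool(plan="-1 -5 4 -4 0 0 0;-1 0 4 0 0 0 0;-1 0 3 0 0 0 0;-1 0 0 0 0 0 0")

```text
clock: 20.05
tcp_pos: [0.5898, 0.1048, 0.0691]
orientation: [-0.415, 0.417, 0.573, -0.571]
wrist_force: [0.5, -0.6, -2.8]
finger_gap: 0.043
```

```bash
python3 go.py .588 .1045 .062 108;python3 sc.py side .586 .1045 s6
```

```text
clk 20.05 pos [0.5898 0.1048 0.0691] gap 0.0430 F [ 0.5 -0.6 -2.8] j [ 0.04  0.47 -0.19  0.91  0.   -0.27]
shift mm [0.3 7.  1.9] rot [ 0.2 -0.  -0. ] rows>= 0.11661821876546909 0.021820175300468054
off 254 125
```

View pics/s6.png

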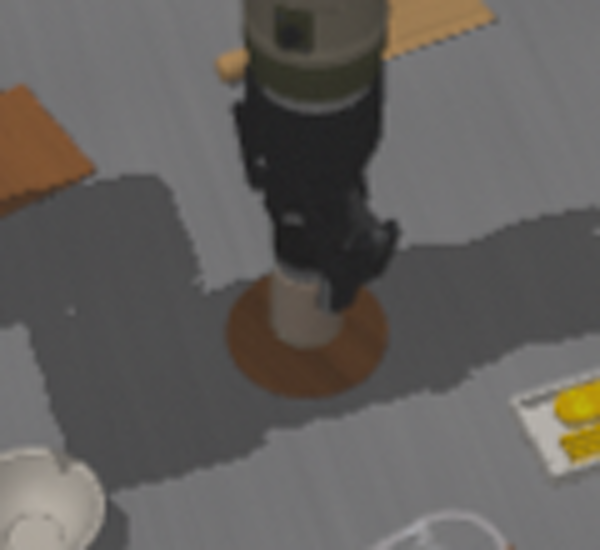

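>>> drive_tool(plan="-1 0 3 1 0 0 0;-1 0 2 0 0 0 0;-1 0 1 0 0 0 0")

```text
clock: 20.48
tcp_pos: [0.5889, 0.1045, 0.063]
orientation: [-0.415, 0.417, 0.573, -0.571]
wrist_force: [-0.1, -0.2, -3.2]
finger_gap: 0.0432
```

>>> drive_tool(plan="-1 0 1.5 0 0 0 0;-1 0 1 0 0 0 0")

```text
clock: 20.72
tcp_pos: [0.589, 0.1046, 0.0617]
orientation: [-0.415, 0.417, 0.573, -0.571]
wrist_force: [-4.3, -0.1, 9.2]
finger_gap: 0.0429
```

Contact. Release and rise.

>>> drive_tool(plan="0.3 0 0 0 0 0 0;1 0 0 0 0 0 0;1 0 0 0 0 0 0;1 0 0 0 0 0 0;1 0 -20 0 0 0 0;1 0 -40 0 0 0 0;1 0 -50 0 0 0 0")

```text
clock: 21.6
tcp_pos: [0.586, 0.1043, 0.1699]
orientation: [0.417, -0.415, -0.572, 0.572]
wrist_force: [1.3, 0.0, -0.1]
finger_gap: 0.0855
```

```bash
python3 go.py .4164 -.2775 .2 96.6
```

```text
clk 21.60 pos [0.586  0.1043 0.1699] gap 0.0855 F [ 1.3  0.  -0.1] j [ 0.04  0.39 -0.05  1.13  0.   -0.27]
shift mm [-310.8  -29.9  279.2] rot [-0.2 11.4  0.1] rows>= 6.701356130996152 1.0620563686675126
```

>>> drive_tool(plan="1 -22 -8 20 0 0 0;1 -40 -5 36 0 0 0;1 -46 -5 41 0 0 0;1 -46 -4 41 0 0 0;1 -46 -4 41 0 0 0;1 -46 -4 41 0 0 0;1 -40 0 36 0 0 0;1 -18 0 16 0 0 0")

```text
clock: 22.6
tcp_pos: [0.4231, -0.2773, 0.2058]
orientation: [-0.41, 0.418, 0.575, -0.571]
wrist_force: [0.7, 0.6, -1.2]
finger_gap: 0.0852
```

>>> drive_tool(plan="1 0 0 0 0 7 0;1 0 0 0 0 4.5 0;1 0 0 0 0 0 0")

```text
clock: 22.98
tcp_pos: [0.4216, -0.2803, 0.2058]
orientation: [-0.468, 0.476, 0.528, -0.524]
wrist_force: [-0.7, -0.1, 0.3]
finger_gap: 0.0852
```

```bash
python3 go.py .4164 -.2775 .0365 96.6
python3 - <<'E'
from h import *
p,d=cams.read_camera("top"); cv2.imwrite("pics/top3.png",p[:,:,::-1]);np.save("pics/top3.npy",d)
E
python3 m2.py top3 tin,355,415,160,232,.042,.06 jar,255,325,160,230,.088,.105 Wround,262,322,165,225,.001,.012 Wsq,175,235,230,290,.001,.012
```

```text
clk 22.98 pos [ 0.4216 -0.2803  0.2058] gap 0.0852 F [-0.7 -0.1  0.3] j [-0.75  0.19 -0.23  1.14  0.01 -0.86]
shift mm [  4.1 169.2   6.9] rot [ 0.7 -0.4 -0.3] rows>= 2.709676564587219 0.08011733819199592
tin [583.7, -110.7, 110.1, 61.3, 18.6] z 0.0502 mean [ 0.5836 -0.111 ] pca -162.0
jar [584.5, 104.1, 39.8, 39.3, 46.2] z 0.0955 mean [0.5842 0.1044] pca -157.5
Wround [585.6, 104.3, 96.1, 95.7, 11.4] z 0.0056 mean [0.5826 0.1022] pca 120.8
Wsq [431.0, 302.0, 94.4, 94.5, 18.5] z 0.0059 mean [0.4305 0.3019] pca 135.9
```

View pics/top3.png

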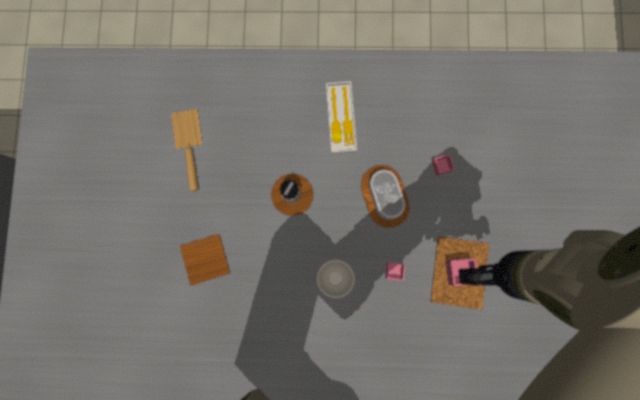

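Jar within 2 mm and tin within 3 mm of their stands' middles; the square stand (205,259) is free at (0.431, 0.302). Fetch the cup.

>>> drive_tool(plan="1 3 40 5 0.7 0 -0.3;1 1 45 2 0 0 0;1 0 25 0 0 0 0;1 0 0 0 0 0 0", grip_force=30)

```text
clock: 23.52
tcp_pos: [0.416, -0.2771, 0.0942]
orientation: [-0.469, 0.471, 0.528, -0.528]
wrist_force: [0.7, 0.2, 0.2]
finger_gap: 0.0854
```

```bash
python3 go.py .4164 -.2775 .0365 96.6
```

```text
clk 23.52 pos [ 0.416  -0.2771  0.0942] gap 0.0854 F [0.7 0.2 0.2] j [-0.75  0.28 -0.42  0.87  0.   -0.86]
shift mm [-0.4 57.7 -0.2] rot [ 0.1  0.  -0.1] rows>= 0.9227887357095269 0.014372100966939331
```

>>> drive_tool(plan="1 0 30 0 0 0 0;1 0 20 0 0 0 0;1 0 6 0 0 0 0;-1 0 0 0 0 0 0;-1 0 0 0 0 0 0;-1 0 0 0 0 0 0;-1 0 0 0 0 0 0")

```text
clock: 24.4
tcp_pos: [0.4211, -0.2806, 0.0446]
orientation: [-0.464, 0.474, 0.529, -0.529]
wrist_force: [0.6, -0.7, -0.2]
finger_gap: 0.0533
```

>>> drive_tool(plan="-1 0 -15 0 0 0 0;-1 0 -35 0 0 0 0;-1 0 -45 0 0 0 0;-1 0 -40 0 0 0 0;-1 0 -15 0 0 0 0")

```text
clock: 25.02
tcp_pos: [0.4183, -0.2782, 0.2019]
orientation: [-0.464, 0.474, 0.529, -0.529]
wrist_force: [-0.7, -0.7, -0.0]
finger_gap: 0.0533
```

```bash
python3 go.py .431 .302 .18 96.6
```

```text
clk 25.02 pos [ 0.4183 -0.2782  0.2019] gap 0.0533 F [-0.7 -0.7 -0. ] j [-0.75  0.19 -0.25  1.12  0.   -0.87]
shift mm [574.7  17.1 -82.2] rot [ 0.5  0.3 -0.5] rows>= 9.29280882786182 0.07477587367418212
```

>>> drive_tool(plan="-1 18 0 -3 0 0 0;-1 38 0 -5 0 0 0;-1 50 0 -7 0 0 0;-1 55 0 -7 0 0 0;-1 55 0 -8 0 0 0;-1 55 0 -8 0 0 0;-1 55 0 -8 0 0 0;-1 55 0 -8 0 0 0")

```text
clock: 26.02
tcp_pos: [0.4208, 0.1208, 0.1968]
orientation: [0.467, -0.474, -0.528, 0.528]
wrist_force: [1.7, 0.0, -0.7]
finger_gap: 0.0534
```

```bash
python3 go.py .431 .302 .18 96.6
```

```text
clk 26.02 pos [0.4208 0.1208 0.1968] gap 0.0534 F [ 1.7  0.  -0.7] j [ 0.1   0.07 -0.39  1.1  -0.01 -0.01]
shift mm [179.   15.5 -30.7] rot [ 0.4 -0.  -0.5] rows>= 2.9156767635553895 0.056764031413597635
```

>>> drive_tool(plan="-1 50 2 -8 0 0 0;-1 48 2 -8 0 0 0;-1 38 2 -7 0 0 0;-1 22 2 -4 0 0 0;-1 10 4 -2 0 0 0;-1 0 0 0 0 0 0")

```text
clock: 26.78
tcp_pos: [0.4191, 0.3019, 0.1788]
orientation: [0.466, -0.47, -0.527, 0.534]
wrist_force: [0.2, -0.0, -0.2]
finger_gap: 0.0539
```

```bash
python3 go.py .431 .302 .06 96.6
```

```text
clk 26.77 pos [0.4191 0.3019 0.1788] gap 0.0539 F [ 0.2 -0.  -0.2] j [ 0.47  0.24 -0.24  1.1  -0.01  0.35]
shift mm [ -0.2 118.8 -12.2] rot [-0.2  0.6 -0.6] rows>= 1.9103436526005004 0.07897236457710555
```

>>> drive_tool(plan="-1 0 25 -6 0 0.5 -0.5;-1 0 40 -6 0 0 0;-1 0 30 0 0 0 0;-1 0 15 0 0 0 0;-1 0 0 0 0 0 0")

```text
clock: 27.4
tcp_pos: [0.4298, 0.2978, 0.0664]
orientation: [0.472, -0.471, -0.525, 0.529]
wrist_force: [0.4, 0.3, -0.2]
finger_gap: 0.0537
```

```bash
python3 go.py .431 .302 .04 96.6;python3 sc.py side .431 .302 s7
```

```text
clk 27.40 pos [0.4298 0.2978 0.0664] gap 0.0537 F [ 0.4  0.3 -0.2] j [ 0.45  0.35 -0.39  0.84 -0.    0.34]
shift mm [ 4.2 26.4 -1.7] rot [-0.2 -0.3 -0.2] rows>= 0.42835586059018194 0.03669129515700843
off 191 89
```

View pics/s7.png

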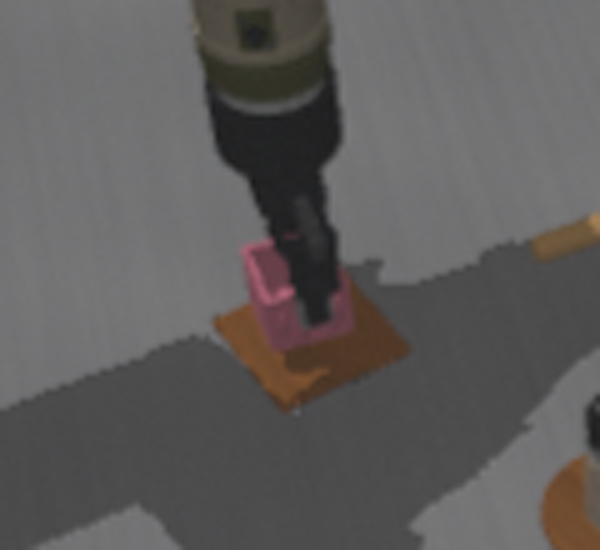

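>>> drive_tool(plan="-1 4 8 -3 0 0 0;-1 0 5 0 0 0 0;-1 0 2 0 0 0 0;-1 0 0 0 0 0 0")

```text
clock: 27.95
tcp_pos: [0.4347, 0.3029, 0.0536]
orientation: [-0.471, 0.472, 0.527, -0.527]
wrist_force: [0.4, 1.1, -0.0]
finger_gap: 0.053
```

```bash
python3 go.py .433 .302 .04 96.6;python3 sc.py side .431 .302 s8
python3 - <<'E'
from h import *
P=cloud("side",np.load("pics/s8.npy")); z=P[...,2]; m=(abs(P[...,0]-.431)<.04)&(abs(P[...,1]-.302)<.04)
print(np.histogram(z[m],bins=np.arange(.0,.08,.003)))
E
```

```text
clk 27.95 pos [0.4347 0.3029 0.0536] gap 0.0530 F [ 0.4  1.1 -0. ] j [ 0.46  0.37 -0.39  0.81 -0.    0.35]
shift mm [-0.7 13.6  1.8] rot [ 0.1 -0.3 -0.1] rows>= 0.2200588429858212 0.030161315446230373
off 191 89
(array([12, 93, 71, 13,  0,  5, 18, 20, 20, 14, 13, 11, 14, 13, 13, 18, 16,
       16, 14, 24, 26,  3,  1,  1,  2,  0]), array([0.   , 0.003, 0.006, 0.009, 0.012, 0.015, 0.018, 0.021, 0.024,
       0.027, 0.03 , 0.033, 0.036, 0.039, 0.042, 0.045, 0.048, 0.051,
       0.054, 0.057, 0.06 , 0.063, 0.066, 0.069, 0.072, 0.075, 0.078]))
```

View pics/s8.png

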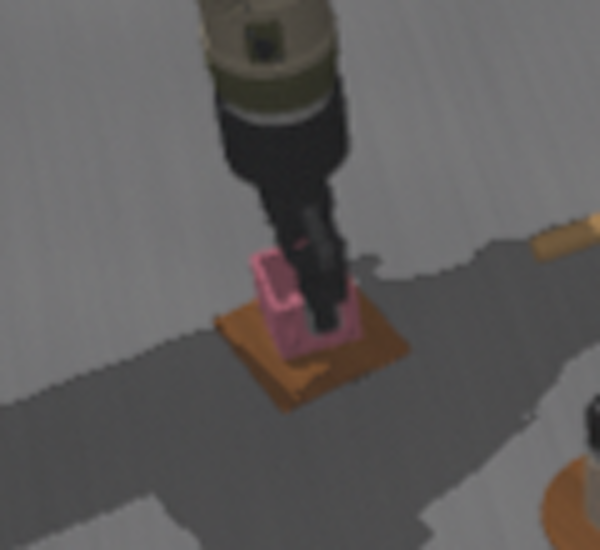

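>>> drive_tool(plan="-1 0 5 2 0 0 0;-1 0 3 0 0 0 0;-1 0 1 0 0 0 0;-1 0 0 0 0 0 0")

```text
clock: 28.5
tcp_pos: [0.4325, 0.3027, 0.0443]
orientation: [-0.471, 0.472, 0.527, -0.527]
wrist_force: [-0.0, -0.6, -1.2]
finger_gap: 0.0537
```

>>> drive_tool(plan="-1 0 1.5 0 0 0 0;-1 0 1 0 0 0 0")

```text
clock: 28.75
tcp_pos: [0.4327, 0.3029, 0.0432]
orientation: [-0.471, 0.473, 0.527, -0.526]
wrist_force: [-4.5, -2.1, 12.8]
finger_gap: 0.0535
```

Contact. Release and rise, then move clear.

>>> drive_tool(plan="0.3 0 0 0 0 0 0;1 0 0 0 0 0 0;1 0 0 0 0 0 0;1 0 0 0 0 0 0;1 0 -20 0 0 0 0;1 0 -40 0 0 0 0;1 0 -50 0 0 0 0")

```text
clock: 29.62
tcp_pos: [0.4297, 0.3014, 0.1513]
orientation: [0.472, -0.471, -0.524, 0.529]
wrist_force: [0.9, -0.5, 0.3]
finger_gap: 0.0853
```

```bash
python3 go.py .20 .50 .25 96.6
```

```text
clk 29.62 pos [0.4297 0.3014 0.1513] gap 0.0853 F [ 0.9 -0.5  0.3] j [ 0.46  0.28 -0.26  1.04 -0.    0.35]
shift mm [222.1 -98.3 207.2] rot [-0.4 -0.3 -0.2] rows>= 5.108587169120501 0.05269375044073721
```

>>> drive_tool(plan="1 18 -20 16 0 0 0;1 35 -25 33 0 0 0;1 40 -20 38 0 0 0;1 40 -15 38 0 0 0;1 40 -10 38 0 0 0;1 30 -8 28 0 0 0;1 14 0 12 0 0 0;1 0 0 0 0 0 0")

```text
clock: 30.62
tcp_pos: [0.2011, 0.5031, 0.2572]
orientation: [-0.473, 0.473, 0.527, -0.525]
wrist_force: [-0.0, -0.6, 0.3]
finger_gap: 0.0849
```

```bash
python3 - <<'E'
from h import *
p,d=cams.read_camera("top"); cv2.imwrite("pics/top4.png",p[:,:,::-1]);np.save("pics/top4.npy",d)
E
python3 m2.py top4 tin,355,415,160,232,.042,.06 jar,255,325,160,230,.088,.105 cup,175,235,230,290,.042,.06 Wsq,175,235,230,290,.001,.012 bowl,310,360,255,305,.028,.05 cutl,320,360,75,160,.005,.03 paddle,165,210,105,195,.004,.04
```

```text
tin [584.0, -110.2, 109.4, 61.7, 18.1] z 0.0500 mean [ 0.5838 -0.1109] pca -161.8
jar [584.5, 104.1, 39.8, 39.3, 46.2] z 0.0954 mean [0.5841 0.1044] pca -153.0
cup [429.0, 302.7, 56.2, 55.7, 3.5] z 0.0491 mean [0.4288 0.3036] pca 95.9
Wsq [430.6, 302.6, 94.6, 96.0, 18.4] z 0.0059 mean [0.4316 0.2937] pca -171.7
bowl [395.2, 0.7, 80.7, 79.6, 1.2] z 0.0332 mean [ 3.942e-01 -1.000e-04] pca -150.9
cutl [773.3, -6.9, 172.7, 60.4, 5.5] z 0.0100 mean [ 0.7677 -0.0076] pca -174.4
paddle [683.3, 360.7, 193.8, 60.2, 3.3] z 0.0159 mean [0.6642 0.349 ] pca -167.4
```

View pics/top4.png

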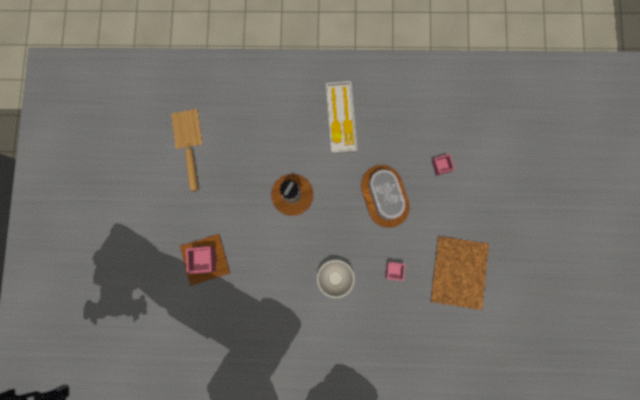

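All three are home: cup at 200,260 on the square stand, jar at 290,190 on the round, tin at 388,195 along the oval. The paddle's box differs only through mask noise; in the picture its ends are where they were.

```bash
python3 -c "
from workcell import job; print(job.hand_in())"
```

```text
the job is handed in; nothing more can be done
None
```

All three things are on their own stands, and the job is handed in at about 31 s on the robot's clock. I parked the cup on the cork trivet (about 4 mm from its centre), then moved the tin to the oval stand, the jar to the round stand and the cup to the square stand.

| Thing | Distance from stand centre | Height check |
|---|---|---|
| Tin | about 3 mm, long axis within 1° of the stand's | lid at 0.050 m |
| Jar | about 2 mm | top at 0.0955 m |
| Cup | about 2 mm | rim at 0.049 m |

- **Set-down:** All three measured tops are within 1 mm of their resting heights, and the gripper was open and well clear at the end. I set each thing down under light contact force of at most about 13 N.
- **Bystanders:** The bowl and the fork and spoon set measured the same place as at the start.
- **Paddle:** My fitted box for it disagreed with the start, with its centre 15 mm off in y and a different angle. I put this down to noise in the mask, because its mean position moved only about 3 mm and it sits at the same pixels in the first and last pictures. I did not measure it again.
- **Not checked:** I did not measure tilt or speed directly. Hand-in gave no verdict.

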